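Run the camera plate out of its guard to the line and hold it

TASK

The two bolts under the camera's rail have to be reached from below. Slide the station's amber guard door all the way open, then slide the dark breadboard plate with the camera out through the doorway, flat along the deck and without lifting it or letting it tip, until the red line across it is right over the deck's outer edge and square to it. Past its balance point the camera end would drop, so finish still holding the plate flat there with the gripper: do not let go, leave the door open, and do not disturb the small things lying around.

Things in the scene. Friction and masses are not known exactly. Their poses are not given: they have to be found in the camera images.
- door (a joint): Sliding guard door: amber clear panel 138 mm wide, 5 mm thick, top 145 mm above the table, in a groove in the deck. Value = metres opened: 0 shut (covers the doorway), 0.135 fully open at its stop; may start up to 0.03 open. It opens along -x of deck_edge (towards the robot), past the fixed half of the front. About 1.5 N moves it; it stays where it is left.
- door_pull (a point): Steel pull of the door: upright round bar 12 mm thick, from 12 to 86 mm above the deck, 38 mm off the door's outer face on two thin stubs. This point: on the bar's axis, 66 mm above the deck (126 mm above the table). It moves with the door: at x = 39.5 mm, y = 8 mm of deck_edge when shut, x = -95.5 mm when fully open. Axes as deck_edge's.
- deck_edge (a point): Middle of the lane on the outer top edge of the fixed aluminium deck, 60 mm above the table. y points level outward, square to the edge; x along the edge, away from the robot; z up. The doorway is 137 mm wide, centred on x = 0; the door's plane is at y = -30 mm. Nothing covers the lane from above.
- station: The fixed station: aluminium deck 290 mm (its x) by 360 mm (its y), top 60 mm above the table, with amber guards 85 mm high (black posts to 87 mm) on both sides and the rear, open above. A white box 62 mm high stands on its half nearer the robot, the plate's lane is the farther half. Origin at table height; deck_edge is at x = 68.5 mm, y = 175 mm of it, same axes.
- plate: Loose dark breadboard plate 90 (x) by 240 (y) by 10 mm, 0.6 to 0.95 kg with its camera, flat on the deck behind the door. Origin: centre of its underside; y outward to the camera end, z up. The camera stands 82 mm above the plate's top, 22 mm either side of the middle. Its centre of mass is about 26 mm outward of the origin: pushed out over about 94 mm it tips unless held down.
- plate_handle (a point): Centre of the bar of the aluminium bow handle at the plate's inner end: level round bar 10 mm thick, 76 mm long along the plate's x, its axis 40 mm above the plate's top (110 mm above the table), 85 mm inward of the plate's origin and 75 mm inward of the red line. Free space around it. Axes as the plate's.
- plate_mark (a point): Centre of the red line across the plate's top, 4 mm wide, 10 mm inward of the plate's origin and 130 mm from its outer end; on the top face, 10 mm above the deck when flat. Axes as the plate's.
- cleaner: Amber bottle with a black cap, 44 mm across, 105 mm tall, on the table; leave alone. Origin: centre of its underside.
- filter_ring: Brass ring, 52 mm across, 14 mm high, on the table; leave alone. Origin: centre of its underside.
- post_base: Dark steel post on a round foot, 60 mm across, 50 mm tall, on the table; leave alone. Origin: centre of its underside.
- driver: Screwdriver with a red handle, 160 mm long, lying on the table; leave alone. Origin under its middle.

How it is judged (in metres and radians):
On the way, in this order (a step that is already met when the one before it is completed fails the run):
1. the door is slid fully open while the plate is still inside (value of joint door above 0.12 m and y of plate_mark in the frame of deck_edge below -0.12 m), for 0.2 s.
2. the plate is slid out through the doorway, flat on the deck (y of plate_mark in the frame of deck_edge above -0.07 m and angle between plate's own z axis and vertical below 0.06 rad), for 0.05 s.
At the end, for the whole second after the job is handed in: Red line within 6 mm of the deck's outer edge and square to it within 0.07 rad; plate flat on the deck (tilt under 0.035 rad, height within 4 mm), still, and held or pressed by the fingers (over 0.5 N), propped by no other thing; door open at least 120 of its 135 mm (y of plate_mark in the frame of deck_edge between -0.006 and 0.006 m and angle between the y axis of plate and the y axis of deck_edge, either way round below 0.07 rad and angle between plate's own z axis and vertical below 0.035 rad and z of plate_mark in the frame of deck_edge between 0.006 and 0.014 m and contact force between the fingers and plate above 0.5 N and linear speed of plate below 0.01 m/s and value of joint door above 0.12 m and contact force between plate and cleaner below 0.1 N and contact force between plate and filter_ring below 0.1 N and contact force between plate and post_base below 0.1 N and contact force between plate and driver below 0.1 N); the arm keeps its last pose, push and grip.
It fails at once if the plate tips (more than 0.12 rad, 7 degrees) (angle between plate's own z axis and vertical above 0.12 rad).
It fails at once if the plate is lifted more than 15 mm off the deck (z of plate_mark in the frame of deck_edge above 0.025 m).
It fails at once if a bystander is moved more than 20 mm (distance of any of cleaner, filter_ring, post_base, driver from where it was at the start of the episode above 0.02 m).
It also fails if it takes over 54 s, if anything falls off the work surface, if the arm or the gripper's body presses on something with over 40 N, if the wrist force passes 120 N, or if a joint passes its speed limit or range.

ROBOT

A 7-joint arm with a two-finger parallel gripper is mounted at the origin on the work surface. World frame = base frame: x ahead of the robot, y to its left, z up, the work surface at z = 0. Lengths are in m, angles in degrees, forces in N, time in s.
With the tool pointing down it reaches from about 0.35 to 0.9 m from the base axis. Payload 8.1 kg.
Tool frame: the origin (TCP) lies midway between the tips of the shut fingers; the grasp point (between the pads) lies 19 mm behind it; z points along the fingers, y is the direction in which the jaws open and shut (so a half turn about z gives the same grasp; the last joint's range is limited). The gripper opens to 92 mm and grips with 3 to 60 N. Pads are 19 mm wide; open, the fingers measure 130 mm over their backs; the gripper's body (75 mm by 190 mm) begins 47 mm behind the grasp point.
Start: joints at [66.085, 24.895, 1.432, 90.138, -0.665, 64.973, -4.303], TCP at [0.193, -0.594, 0.227] pointing down, gripper open.
Joint ranges: [-149.89, 149.89], [-25.12, 119.58], [-72.63, 75.52], [4.76, 147.25], [-75.54, 255.54], [6.69, 114.76], [-157.13, 157.13]. Speed limits (degrees/s): [127.2, 127.2, 172.46, 172.46, 180, 180, 180].

INTERFACE

Orientations are given as a 3x3 rotation matrix whose columns are the frame's x, y, z axes.
In Python, from plant import sensors, viewer, ctrl gives the robot as it stands. The module is installed in compiled form; this text tells all that it offers.
- The arm moves only by the tool servo_tool, never from a script. Its argument "targets" is a list of rows, each an object of numbers: "wx", "wy", "wz": the turn, a rotation vector about the world's x, y, z in rad; "dx", "dy", "dz": the shift along the world's x, y, z in cm; "grip": the closure, from -1 (fully open) to 1 (shut), so that 0 is half open. A call has 1 to 10 rows; each row shifts and turns the commanded pose from where the row before left it; what a row does not reach is not made up. A row lasts 1/8 s, in which the tool goes at most 62.5 mm and 10.7 degrees, less where a joint would pass 70% of its speed; a pose out of reach is approached as far as the arm can. A call is refused whole if a number of a shift passes 6.25 or a number of a turn 0.188, either way. A call with a gripper value outside its range is refused whole. The fingers move at their own pace and stop on an object; the grip force is fixed at half the most. Time passes only in rows, so rows that do not move let the fingers close. It gives the time, the measured TCP pose, the force and the opening at its end, in the units of the state.
- sensors.state(): the state, without advancing time (a new reading comes with each control period).
- viewer.get_image(name): name is "scene" or "side" or "wrist"; returns (picture, depth): 480x640x3 uint8, blue, green, red; 480x640 float32, m along the optical axis (not along the pixel's ray), 0 where there is no reading.
- viewer.camera_params(name): a dict with "intrinsics" (3x3 intrinsics, pixels), "R" (3x3) and "t" (3): a world point X has camera coordinates R X + t. Camera axes: x right, y down, z forward; pixel columns grow to the right and rows downward; lengths in m; the calibration is good to about 2 mm. A picture is of the moment at which its call begins: read the wrist's pose just before it. camera_params takes no time and is no camera call; for the wrist camera it gives the pose at the moment of the call.
- ctrl.sign_off(): hands the job in, once; it reports no verdict.
The state is a dict: "time_s": time; "joints": joint angles; "joint_velocities": joint speeds; "joint_torque": joint torques, N m; "position": TCP position; "ee_rot": TCP orientation; "force": force on the tool from outside, world axes, zero at the start; "moment": the same for the moment, N m; "opening": finger opening in m.
Only numpy, scipy, OpenCV 4.12 (cv2) and the standard library are available. Lean on these libraries where they do the work, as an engineer would, in place of code of your own. Each camera call takes 0.05 s, during which the arm holds its last target.

## Working session

There is one attempt and no reset: what is moved stays moved. The work goes in short steps, Python scripts to look and compute and a tool call to move; the robot and the scene stay as the last step left them, time stands still between calls to the robot, and variables do not carry over. Pictures are saved under pics/ and viewed, and the job is handed in when it is done.

Besides the shell and the picture viewer there is one more tool, called after "Call:" by a JSON object that holds its "op" and its "data", one argument or row to a line. servo_tool: Moves the arm, as the interface text tells. Its arguments: {"type":"object","properties":{"targets":{"type":"array","items":{"type":"object","properties":{"wx":{"type":"number"},"wy":{"type":"number"},"wz":{"type":"number"},"dx":{"type":"number"},"dy":{"type":"number"},"dz":{"type":"number"},"grip":{"type":"number"}}}}},"required":["targets"]}

```bash
mkdir -p pics; python3 - <<'E'
from plant import sensors, viewer
import cv2,numpy as np
s=sensors.state();print(s['time_s'],s['position'],s['opening']);print(np.round(s['ee_rot'],3))
for n in ['scene','side']:
    im,d=viewer.get_image(n);cv2.imwrite(f'pics/{n}0.png',im);np.save(f'pics/{n}0.npy',d)
    p=viewer.camera_params(n);print(n,p)
E
```

```text
0.0 [ 0.19331168 -0.59381743  0.22595522] 0.09184580539459127
[[ 0.951  0.31  -0.001]
 [ 0.31  -0.951  0.001]
 [-0.    -0.002 -1.   ]]
scene {'intrinsics': array([[438.69693337,   0.        , 319.95561488],
       [  0.        , 438.69693337, 240.53315531],
       [  0.        ,   0.        ,   1.        ]]), 'R': array([[-0.81056692,  0.5854443 ,  0.01537028],
       [ 0.49716884,  0.70174339, -0.51027381],
       [-0.30952289, -0.40596945, -0.85987464]]), 't': array([ 0.48570712, -0.30542675,  1.08135235])}
side {'intrinsics': array([[518.57931045,   0.        , 318.24528149],
       [  0.        , 518.57931045, 238.46151627],
       [  0.        ,   0.        ,   1.        ]]), 'R': array([[ 0.92804086, -0.37237032, -0.00897287],
       [-0.22684756, -0.54592654, -0.80653853],
       [ 0.29543248,  0.75053618, -0.59111343]]), 't': array([-0.53556537,  0.24358823,  0.65448692])}
```

View pics/scene0.png

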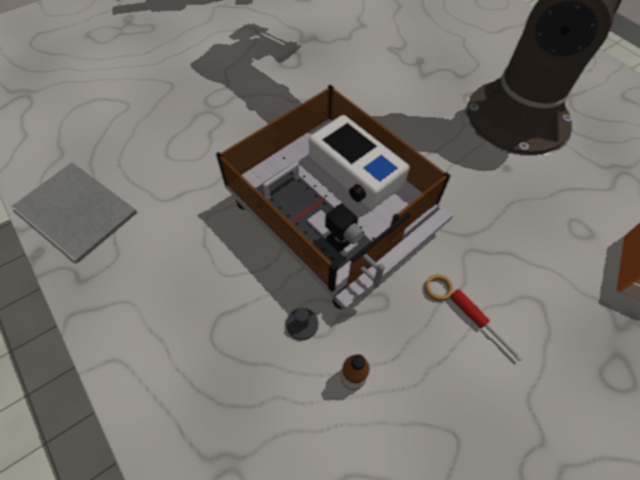

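View pics/side0.png

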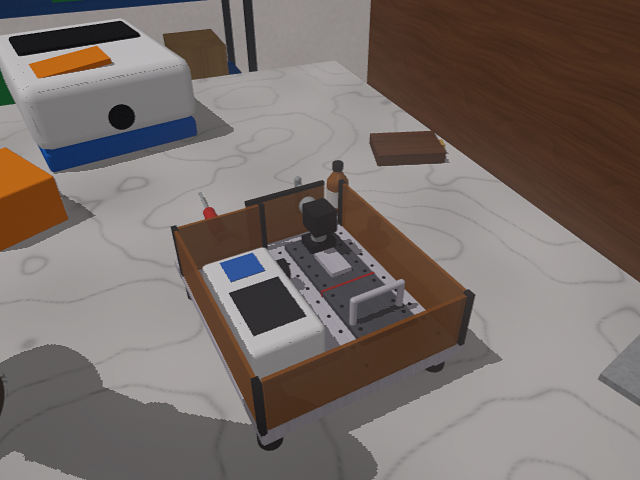

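```bash
python3 - <<'E'
import cv2
a=cv2.imread('pics/scene0.png')[80:320,200:470];cv2.imwrite('pics/sc.png',cv2.resize(a,None,fx=2.5,fy=2.5,interpolation=2)) 
a=cv2.imread('pics/side0.png')[160:460,160:500];cv2.imwrite('pics/si.png',cv2.resize(a,None,fx=2,fy=2,interpolation=2))
E
```

```text
(no output)
```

View pics/sc.png

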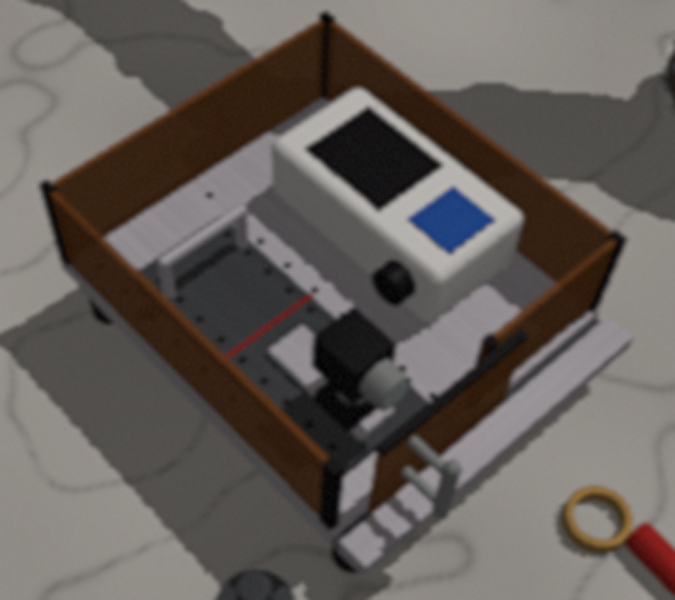

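View pics/si.png

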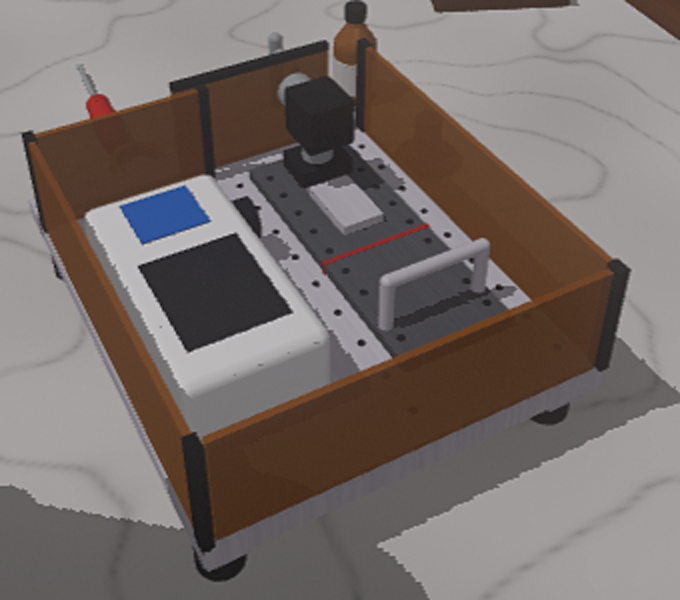

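```bash
cat > h.py <<'E'
import numpy as np,cv2
from plant import sensors,viewer
def ray(n,uv,z,p=None):
    p=p or viewer.camera_params(n);K,R,t=p['intrinsics'],p['R'],p['t']
    C=-R.T@t;uv=np.atleast_2d(np.float64(uv))
    d=np.c_[uv,np.ones(len(uv))]@np.linalg.inv(K).T@R
    return C+d*((z-C[2])/d[:,2])[:,None]
def proj(n,X,p=None):
    p=p or viewer.camera_params(n)
    c=np.atleast_2d(X)@p['R'].T+p['t'];q=c@p['intrinsics'].T;return q[:,:2]/q[:,2:]
def red(im,lo=90):
    h=cv2.cvtColor(im,cv2.COLOR_BGR2HSV);return (((h[...,0]<6)|(h[...,0]>174))&(h[...,1]>130)&(h[...,2]>60)).astype(np.uint8)
E
python3 - <<'E'
from h import *
np.set_printoptions(precision=4,suppress=True)
A=ray('scene',[[452,213.5],[344,307.5]],.06);print(A, np.linalg.norm(A[0]-A[1]))
print('posts scene', ray('scene',[[330,87],[219,155],[447,176]],.147))
print('side posts',ray('side',[[258,380],[470,293],[174,229],[341,182]],.147))
for n in ['scene','side']:
    im=cv2.imread(f'pics/{n}0.png');m=red(im)
    k,l,st,ce=cv2.connectedComponentsWithStats(m)
    for i in range(1,k):
        if st[i,4]>15:
            ys,xs=np.where(l==i)
            P=ray(n,np.c_[xs,ys],.07);c=P.mean(0);w,v=np.linalg.eigh(np.cov(P[:,:2].T))
            print(n,st[i],c,v[:,1],'half',np.sqrt(3*w[1]))
E
```

```text
[[0.3793 0.1348 0.06  ]
 [0.6706 0.1678 0.06  ]] 0.2931492271655825
posts scene [[ 0.4235 -0.2116  0.147 ]
 [ 0.7019 -0.1805  0.147 ]
 [ 0.3901  0.0993  0.147 ]]
side posts [[ 0.4259 -0.2142  0.147 ]
 [ 0.7043 -0.1862  0.147 ]
 [ 0.3901  0.0921  0.147 ]
 [ 0.6681  0.1223  0.147 ]]
scene [290 198  34  26  85] [ 0.611  -0.0295  0.07  ] [-0.9935 -0.1136] half 0.04337463084871285
scene [450 290  39  37 532] [0.5007 0.2951 0.07  ] [-0.0248  0.9997] half 0.035687818892006486
side [203 207  14  12 110] [0.4618 0.2355 0.07  ] [0.1047 0.9945] half 0.01658628134353047
side [321 272  53  25 117] [ 0.6106 -0.0297  0.07  ] [-0.9921 -0.1257] half 0.04758347755612712
```

```bash
python3 - <<'E'
from h import *
np.set_printoptions(precision=4,suppress=True)
th=np.deg2rad(6.3);x=np.array([np.cos(th),np.sin(th)]);y=np.array([-x[1],x[0]]);E=np.array([.5930,.1589])
for n,uv,z in [('scene',[381.5,266],.144),('side',[297.5,180],.144),('scene',[302,332],0.01),('scene',[354,383],0),('scene',[440,288],.007),('scene',[485,325],.01)]:
    P=ray(n,uv,z)[0];print(n,P,'edge frame',(P[:2]-E)@x,(P[:2]-E)@y)
print('bar shut',E+.0395*x+.008*y,'open',E-.0955*x+.008*y)
print('handle',np.array([.6108,-.0296])-.075*y)
E
```

```text
scene [0.6036 0.1704 0.144 ] edge frame 0.011771461370998085 0.01023421380341774
side [0.6057 0.1613 0.144 ] edge frame 0.012906671715659112 0.0009690759905394165
scene [0.7451 0.1471 0.01  ] edge frame 0.14991857767038777 -0.028458510569618675
scene [0.7224 0.2697 0.    ] edge frame 0.14076930711931113 0.09595169064853608
scene [0.4821 0.2274 0.007 ] edge frame -0.10274391716006064 0.08021480328982108
scene [0.4682 0.3288 0.01  ] edge frame -0.10543067070069088 0.18254732854700123
bar shut [0.6314 0.1712] open [0.4972 0.1564]
handle [ 0.619  -0.1041]
```

Call:
{"op": "servo_tool", "data": {
  "targets": [
    {"dx": 2.8, "dy": 4.8, "wz": -0.02, "grip": 1},
    {"dx": 2.8, "dy": 4.8, "wz": -0.02, "grip": 1},
    {"dx": 2.8, "dy": 4.8, "wz": -0.02, "grip": 1},
    {"dx": 2.8, "dy": 4.8, "wz": -0.02, "grip": 1},
    {"dx": 2.8, "dy": 4.8, "wz": -0.02, "grip": 1},
    {"dx": 2.8, "dy": 4.8, "wz": -0.02, "grip": 1},
    {"dx": 2.8, "dy": 4.8, "wz": -0.02, "grip": 1},
    {"dx": 2.8, "dy": 4.8, "wz": -0.02, "grip": 1},
    {"dx": 2.8, "dy": 4.8, "wz": -0.02, "grip": 1},
    {"dx": 2.8, "dy": 4.8, "wz": -0.02, "grip": 1}
  ]
}}

```text
schema error: expected keys wx, wy, wz, dx, dy, dz, grip
```

Call:
{"op": "servo_tool", "data": {
  "targets": [
    {"dx": 2.8, "dy": 4.8, "dz": 0, "wx": 0, "wy": 0, "wz": -0.02, "grip": 1},
    {"dx": 2.8, "dy": 4.8, "dz": 0, "wx": 0, "wy": 0, "wz": -0.02, "grip": 1},
    {"dx": 2.8, "dy": 4.8, "dz": 0, "wx": 0, "wy": 0, "wz": -0.02, "grip": 1},
    {"dx": 2.8, "dy": 4.8, "dz": 0, "wx": 0, "wy": 0, "wz": -0.02, "grip": 1},
    {"dx": 2.8, "dy": 4.8, "dz": 0, "wx": 0, "wy": 0, "wz": -0.02, "grip": 1},
    {"dx": 2.8, "dy": 4.8, "dz": 0, "wx": 0, "wy": 0, "wz": -0.02, "grip": 1},
    {"dx": 2.8, "dy": 4.8, "dz": 0, "wx": 0, "wy": 0, "wz": -0.02, "grip": 1},
    {"dx": 2.8, "dy": 4.8, "dz": 0, "wx": 0, "wy": 0, "wz": -0.02, "grip": 1},
    {"dx": 2.8, "dy": 4.8, "dz": 0, "wx": 0, "wy": 0, "wz": -0.02, "grip": 1},
    {"dx": 2.8, "dy": 4.8, "dz": 0, "wx": 0, "wy": 0, "wz": -0.02, "grip": 1}
  ]
}}

```text
time_s: 1.35
position: [0.4739, -0.1127, 0.2267]
ee_rot: [[0.994, 0.114, -0.0], [0.114, -0.994, -0.0], [-0.0, 0.0, -1.0]]
force: [0.7, -1.2, 0.0]
opening: 0.0007
```

Call:
{"op": "servo_tool", "data": {
  "targets": [
    {"dx": 2.9, "dy": 4.8, "dz": 0, "wx": 0, "wy": 0, "wz": 0, "grip": 1},
    {"dx": 2.9, "dy": 4.8, "dz": 0, "wx": 0, "wy": 0, "wz": 0, "grip": 1},
    {"dx": 2.9, "dy": 4.8, "dz": 0, "wx": 0, "wy": 0, "wz": 0, "grip": 1},
    {"dx": 2.9, "dy": 4.8, "dz": 0, "wx": 0, "wy": 0, "wz": 0, "grip": 1},
    {"dx": 2.9, "dy": 4.8, "dz": 0, "wx": 0, "wy": 0, "wz": 0, "grip": 1},
    {"dx": 3.0, "dy": 4.6, "dz": 0, "wx": 0, "wy": 0, "wz": 0, "grip": 1},
    {"dx": 0, "dy": 0, "dz": 0, "wx": 0, "wy": 0, "wz": 0, "grip": 1}
  ]
}}

```text
time_s: 2.22
position: [0.6486, 0.1771, 0.2253]
ee_rot: [[0.993, 0.12, -0.002], [0.12, -0.993, 0.003], [-0.001, -0.003, -1.0]]
force: [0.2, -0.5, -0.2]
opening: 0.0007
```

```bash
python3 - <<'E'
from h import *
for n in ['wrist','scene']:
    p=viewer.camera_params(n)
    im,d=viewer.get_image(n);cv2.imwrite(f'pics/{n}1.png',im);np.savez(f'pics/{n}1.npz',d=d,**p)
E
```

```text
(no output)
```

View pics/wrist1.png

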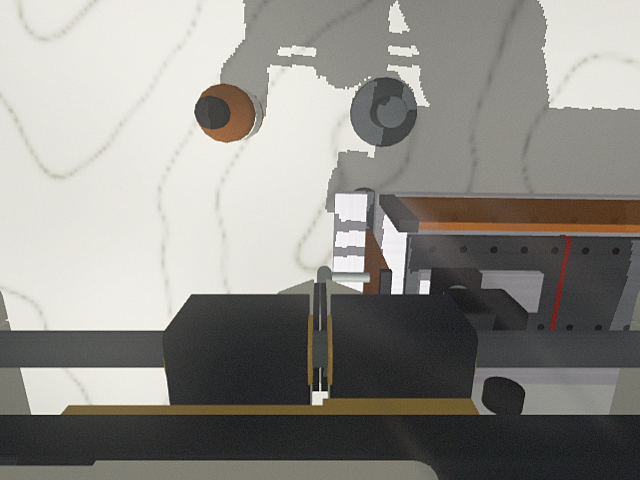

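View pics/scene1.png

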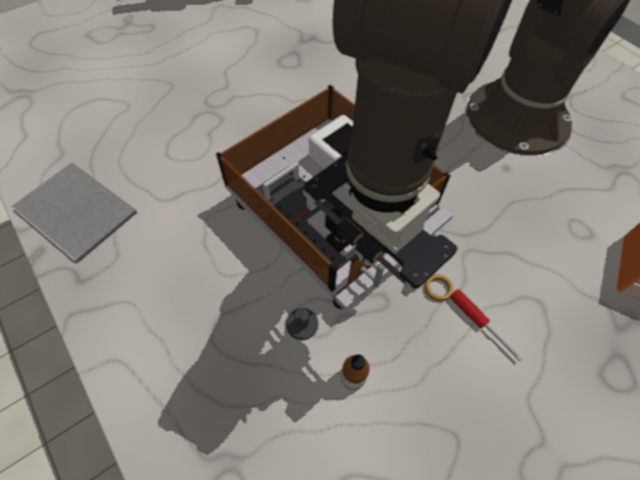

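```bash
python3 - <<'E'
from h import *
np.set_printoptions(precision=4,suppress=True)
z=np.load('pics/wrist1.npz');p={k:z[k] for k in ['intrinsics','R','t']}
print(-p['R'].T@p['t']);print(p['R'])
print('bar',ray('w',[324,270],.146,p))
print('edge',ray('w',[[334,194],[332.5,255]],.06,p),'corner far',ray('w',[[334,194]],.06,p))
print('red',ray('w',[[568,236],[553.5,330]],.07,p))
print('depth',z['d'][230,350],(ray('w',[350,230],.06,p)@p['R'].T+p['t'])[0,2])
E
python3 - <<'E'
import cv2
a=cv2.imread('pics/wrist1.png')[170:340,270:600];cv2.imwrite('pics/w1c.png',cv2.resize(a,None,fx=2.4,fy=2.4,interpolation=2))
E
```

```text
[0.7235 0.1853 0.3839]
[[ 0.1205 -0.9927 -0.0024]
 [-0.9529 -0.1163  0.2799]
 [-0.2782 -0.0315 -0.96  ]]
bar [[0.6334 0.1721 0.146 ]]
edge [[0.6674 0.1675 0.06  ]
 [0.6152 0.1619 0.06  ]] corner far [[0.6674 0.1675 0.06  ]]
red [[ 0.6579 -0.0253  0.07  ]
 [ 0.5734 -0.0377  0.07  ]]
depth 0.3352105 0.3356050617287674
```

View pics/w1c.png

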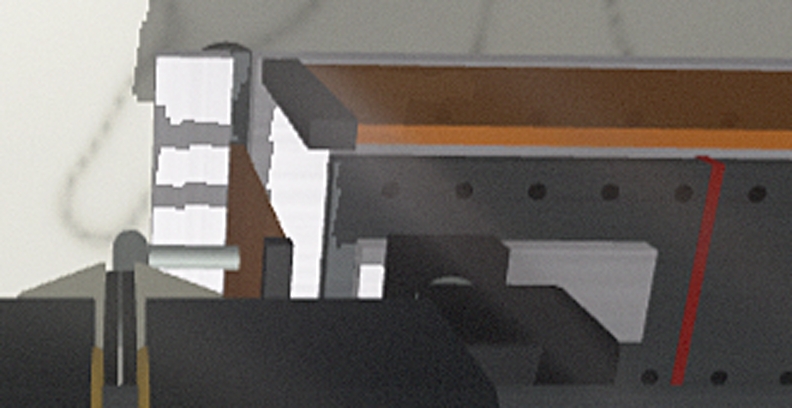

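Call:
{"op": "servo_tool", "data": {
  "targets": [
    {"dx": 0, "dy": -0.2, "dz": -4, "wx": 0, "wy": 0, "wz": 0, "grip": 1},
    {"dx": 0, "dy": -0.2, "dz": -4, "wx": 0, "wy": 0, "wz": 0, "grip": 1},
    {"dx": 0, "dy": 0, "dz": -4, "wx": 0, "wy": 0, "wz": 0, "grip": 1},
    {"dx": 0, "dy": 0, "dz": 0, "wx": 0, "wy": 0, "wz": 0, "grip": 1},
    {"dx": -1.5, "dy": -0.16, "dz": 0, "wx": 0, "wy": 0, "wz": 0, "grip": 1},
    {"dx": -1.5, "dy": -0.16, "dz": 0, "wx": 0, "wy": 0, "wz": 0, "grip": 1},
    {"dx": -1.5, "dy": -0.16, "dz": 0, "wx": 0, "wy": 0, "wz": 0, "grip": 1},
    {"dx": -1.5, "dy": -0.16, "dz": 0, "wx": 0, "wy": 0, "wz": 0, "grip": 1}
  ]
}}

```text
time_s: 3.32
position: [0.5896, 0.1607, 0.1093]
ee_rot: [[0.994, 0.113, 0.004], [0.113, -0.994, 0.001], [0.004, -0.0, -1.0]]
force: [1.6, 0.3, 0.1]
opening: 0.0002
```

Call:
{"op": "servo_tool", "data": {
  "targets": [
    {"dx": -1.4, "dy": -0.06, "dz": 0, "wx": 0, "wy": 0, "wz": 0, "grip": 1},
    {"dx": -1.4, "dy": -0.06, "dz": 0, "wx": 0, "wy": 0, "wz": 0, "grip": 1},
    {"dx": -1.4, "dy": -0.1, "dz": 0, "wx": 0, "wy": 0, "wz": 0, "grip": 1},
    {"dx": -1.4, "dy": -0.1, "dz": 0, "wx": 0, "wy": 0, "wz": 0, "grip": 1},
    {"dx": -1.0, "dy": -0.1, "dz": 0, "wx": 0, "wy": 0, "wz": 0, "grip": 1},
    {"dx": -0.4, "dy": -0.05, "dz": 0, "wx": 0, "wy": 0, "wz": 0, "grip": 1}
  ]
}}

```text
time_s: 4.08
position: [0.5177, 0.1567, 0.1067]
ee_rot: [[0.993, 0.115, -0.0], [0.115, -0.993, -0.0], [-0.0, -0.0, -1.0]]
force: [1.3, 0.5, 0.5]
opening: 0.0006
```

Call:
{"op": "servo_tool", "data": {
  "targets": [
    {"dx": -0.3, "dy": -0.03, "dz": 0, "wx": 0, "wy": 0, "wz": 0, "grip": 1},
    {"dx": -0.3, "dy": -0.03, "dz": 0, "wx": 0, "wy": 0, "wz": 0, "grip": 1},
    {"dx": 0, "dy": 0, "dz": 0, "wx": 0, "wy": 0, "wz": 0, "grip": 1}
  ]
}}

```text
time_s: 4.45
position: [0.5133, 0.1562, 0.1069]
ee_rot: [[0.993, 0.114, 0.001], [0.114, -0.993, 0.001], [0.002, -0.0, -1.0]]
force: [4.5, 1.5, -2.2]
opening: 0.0006
```

Call:
{"op": "servo_tool", "data": {
  "targets": [
    {"dx": 1.0, "dy": 0.1, "dz": 0, "wx": 0, "wy": 0, "wz": 0, "grip": 1},
    {"dx": 0, "dy": 0, "dz": 4, "wx": 0, "wy": 0, "wz": 0, "grip": 1},
    {"dx": 0, "dy": 0, "dz": 4, "wx": 0, "wy": 0, "wz": 0, "grip": 1},
    {"dx": 0, "dy": 0, "dz": 4, "wx": 0, "wy": 0, "wz": 0, "grip": 1},
    {"dx": 0, "dy": -4, "dz": 1, "wx": 0, "wy": 0, "wz": 0, "grip": 0},
    {"dx": 1, "dy": -4, "dz": 0, "wx": 0, "wy": 0, "wz": 0, "grip": 0},
    {"dx": 0, "dy": -4, "dz": 0, "wx": 0, "wy": 0, "wz": 0, "grip": 0},
    {"dx": 0, "dy": -4, "dz": 0, "wx": 0, "wy": 0, "wz": 0, "grip": 0},
    {"dx": 0, "dy": 0, "dz": 0, "wx": 0, "wy": 0, "wz": 0, "grip": 0}
  ]
}}

```text
time_s: 5.58
position: [0.5323, -0.0072, 0.2363]
ee_rot: [[0.994, 0.109, -0.002], [0.109, -0.994, -0.002], [-0.002, 0.001, -1.0]]
force: [0.4, 0.6, -0.2]
opening: 0.0443
```

```bash
python3 - <<'E'
from h import *
for n in ['wrist','scene']:
    p=viewer.camera_params(n)
    im,d=viewer.get_image(n);cv2.imwrite(f'pics/{n}2.png',im);np.savez(f'pics/{n}2.npz',d=d,**p)
E
```

```text
(no output)
```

View pics/wrist2.png

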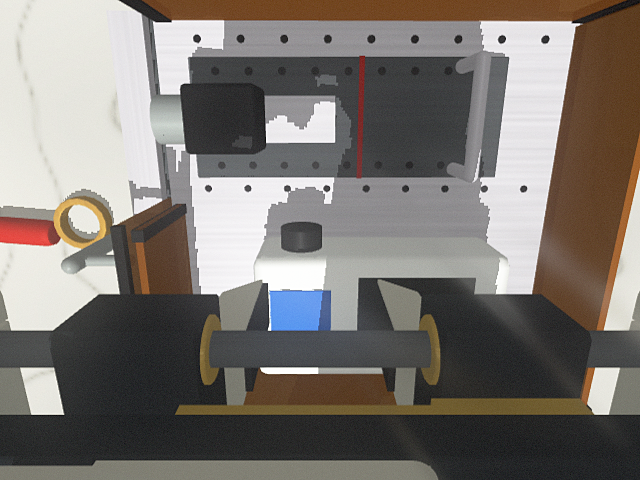

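View pics/scene2.png

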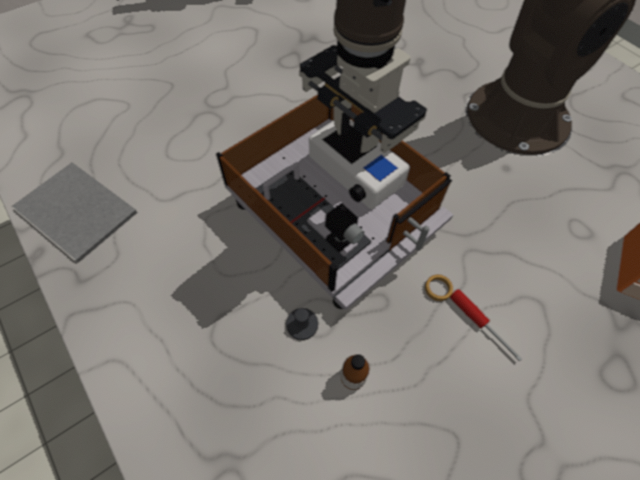

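```bash
python3 - <<'E'
from h import *
np.set_printoptions(precision=4,suppress=True)
z=np.load('pics/wrist2.npz');p={k:z[k] for k in ['intrinsics','R','t']}
im=cv2.imread('pics/wrist2.png')
m=red(im);m[:40]=0;m[200:]=0;m[:,:300]=0
ys,xs=np.where(m);P=ray('w',np.c_[xs,ys],.07,p)
v=cv2.fitLine(P[:,:2].astype(np.float32),2,0,.001,.001).ravel();print('red mean',P.mean(0),v,np.degrees(np.arctan(v[1]/v[0])))
for y in range(10,230,20):
    g=cv2.cvtColor(im,cv2.COLOR_BGR2GRAY)[y,100:200].astype(int);print(y,[(100+i,g[i+1]-g[i-1]) for i in range(1,99) if abs(g[i+1]-g[i-1])>22][:8])
print('bar',ray('w',[[482,57],[473,175]],.112,p))
E
python3 -c "
import cv2
a=cv2.imread('pics/wrist2.png')[0:240,60:300];cv2.imwrite('pics/w2c.png',cv2.resize(a,None,fx=2.5,fy=2.5,interpolation=2))"
```

```text
red mean [ 0.6146 -0.0306  0.07  ] [ 0.994   0.1096  0.6146 -0.0306] 6.2930765
10 [(134, np.int64(-71)), (135, np.int64(-130)), (136, np.int64(-141)), (137, np.int64(-68)), (156, np.int64(28)), (157, np.int64(31))]
30 [(142, np.int64(-72)), (143, np.int64(-126)), (144, np.int64(-47)), (148, np.int64(-28)), (149, np.int64(-25)), (153, np.int64(148)), (154, np.int64(135))]
50 [(144, np.int64(-38)), (145, np.int64(-118)), (146, np.int64(-75)), (150, np.int64(-26)), (155, np.int64(144)), (156, np.int64(128)), (194, np.int64(-86)), (195, np.int64(-117))]
70 [(147, np.int64(-112)), (148, np.int64(-92)), (152, np.int64(-23)), (153, np.int64(-54)), (155, np.int64(37)), (156, np.int64(-23)), (157, np.int64(134)), (158, np.int64(152))]
90 [(149, np.int64(-104)), (150, np.int64(-121)), (155, np.int64(-49)), (156, np.int64(-40)), (157, np.int64(30)), (158, np.int64(27)), (159, np.int64(142)), (160, np.int64(147))]
110 [(149, np.int64(-65)), (150, np.int64(-40)), (180, np.int64(-27)), (181, np.int64(-117)), (182, np.int64(-106))]
130 [(121, np.int64(23)), (122, np.int64(24)), (151, np.int64(-30))
[... 163 characters left out ...]
(161, np.int64(-42)), (163, np.int64(31)), (165, np.int64(23)), (166, np.int64(35)), (175, np.int64(108))]
170 [(157, np.int64(-30)), (158, np.int64(-115)), (159, np.int64(-90)), (163, np.int64(-36)), (165, np.int64(23)), (168, np.int64(34)), (175, np.int64(111)), (176, np.int64(122))]
190 [(129, np.int64(-82)), (130, np.int64(-100)), (160, np.int64(-24)), (165, np.int64(-30)), (167, np.int64(29)), (168, np.int64(-37)), (170, np.int64(63)), (171, np.int64(39))]
210 [(107, np.int64(26)), (108, np.int64(44)), (110, np.int64(72)), (111, np.int64(75)), (112, np.int64(24)), (131, np.int64(-34)), (132, np.int64(-113)), (133, np.int64(31))]
bar [[ 0.6578 -0.1003  0.112 ]
 [ 0.5821 -0.111   0.112 ]]
```

View pics/w2c.png

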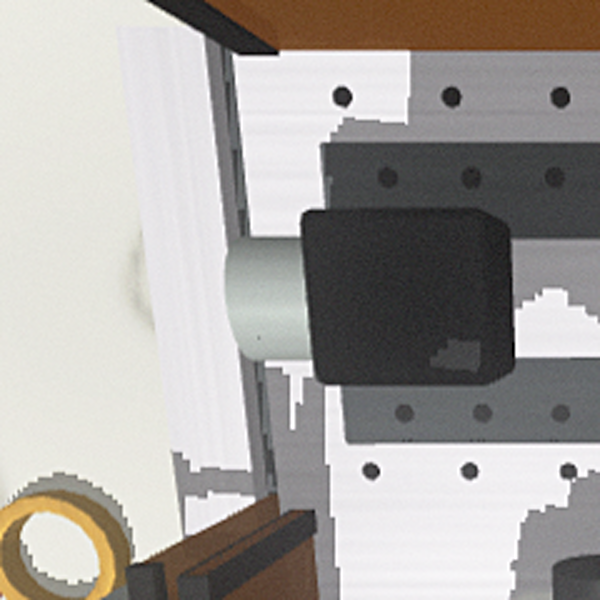

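```bash
python3 - <<'E'
from h import *
np.set_printoptions(precision=4,suppress=True)
z=np.load('pics/wrist2.npz');p={k:z[k] for k in ['intrinsics','R','t']}
d=z['d']
for y in (14,60,100,140,180,210):
    r=d[y,90:180]; C=[(90+i) for i in range(1,89) if abs(r[i]-r[i-1])>.03]; print(y,C)
P=ray('w',[[107.2,11.2],[134,214]],.06,p);print(P);v=P[0]-P[1];print(np.degrees(np.arctan2(v[1],v[0])))
n=np.array([-np.sin(np.radians(6.2)),np.cos(np.radians(6.2))]);print(n@(P[:,:2]-[.6146,-.0306]).T)
E
```

```text
14 [106]
60 [113, 129, 130]
100 [118, 151]
140 [123, 156]
180 [128]
210 [132, 144]
[[0.6675 0.1662 0.06  ]
 [0.5134 0.1494 0.06  ]]
6.2061680433426245
[0.1899 0.1899]
```

Call:
{"op": "servo_tool", "data": {
  "targets": [
    {"dx": 3.0, "dy": -3.3, "dz": 0, "wx": 0, "wy": 0, "wz": 0, "grip": 0},
    {"dx": 3.0, "dy": -3.3, "dz": 0, "wx": 0, "wy": 0, "wz": 0, "grip": 0},
    {"dx": 2.9, "dy": -3.2, "dz": 0, "wx": 0, "wy": 0, "wz": 0, "grip": 0},
    {"dx": 0, "dy": 0, "dz": -3, "wx": 0, "wy": 0, "wz": 0, "grip": 0},
    {"dx": 0, "dy": 0, "dz": -3, "wx": 0, "wy": 0, "wz": 0, "grip": 0},
    {"dx": 0, "dy": 0, "dz": 0, "wx": 0, "wy": 0, "wz": 0, "grip": 0}
  ]
}}

```text
time_s: 6.42
position: [0.6201, -0.0993, 0.1743]
ee_rot: [[0.993, 0.117, -0.005], [0.117, -0.993, 0.001], [-0.005, -0.002, -1.0]]
force: [-0.3, -0.4, 0.5]
opening: 0.0456
```

Call:
{"op": "servo_tool", "data": {
  "targets": [
    {"dx": 0, "dy": -0.4, "dz": -2, "wx": 0, "wy": 0, "wz": 0, "grip": 0},
    {"dx": 0, "dy": 0, "dz": -2, "wx": 0, "wy": 0, "wz": 0, "grip": 0},
    {"dx": 0, "dy": 0, "dz": -2, "wx": 0, "wy": 0, "wz": 0, "grip": 0},
    {"dx": 0, "dy": 0, "dz": -2, "wx": 0, "wy": 0, "wz": 0, "grip": 0},
    {"dx": 0, "dy": 0, "dz": 0, "wx": 0, "wy": 0, "wz": 0, "grip": 0}
  ]
}}

```text
time_s: 7.05
position: [0.6214, -0.104, 0.0968]
ee_rot: [[0.993, 0.116, -0.001], [0.116, -0.993, 0.0], [-0.001, -0.001, -1.0]]
force: [0.1, -0.2, 0.5]
opening: 0.046
```

```bash
python3 - <<'E'
from h import *
im,d=viewer.get_image('side');cv2.imwrite(f'pics/side3.png',im)
cv2.imwrite('pics/s3.png',cv2.resize(im[160:400,250:500],None,fx=2.4,fy=2.4,interpolation=2))
s=sensors.state();print(s['position'],s['force'])
E
```

```text
[ 0.62206893 -0.10420907  0.09769046] [0.40828399 1.02516523 0.40757571]
```

View pics/s3.png

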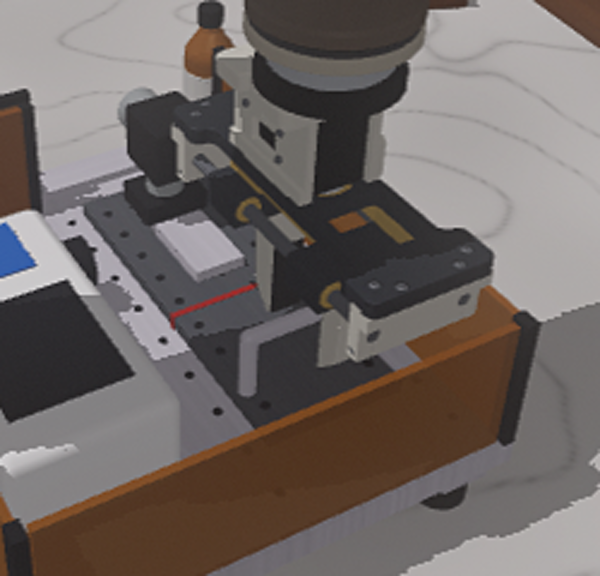

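Call:
{"op": "servo_tool", "data": {
  "targets": [
    {"dx": 0, "dy": 0, "dz": -0.5, "wx": 0, "wy": 0, "wz": 0, "grip": 0},
    {"dx": 0, "dy": 0, "dz": 0, "wx": 0, "wy": 0, "wz": 0, "grip": 1},
    {"dx": 0, "dy": 0, "dz": 0, "wx": 0, "wy": 0, "wz": 0, "grip": 1},
    {"dx": 0, "dy": 0, "dz": 0, "wx": 0, "wy": 0, "wz": 0, "grip": 1},
    {"dx": 0, "dy": 0, "dz": 0, "wx": 0, "wy": 0, "wz": 0, "grip": 1},
    {"dx": 0, "dy": 0, "dz": 0, "wx": 0, "wy": 0, "wz": 0, "grip": 1}
  ]
}}

```text
time_s: 7.85
position: [0.6215, -0.1049, 0.0918]
ee_rot: [[0.993, 0.114, 0.0], [0.114, -0.993, 0.0], [0.0, -0.0, -1.0]]
force: [-0.6, 0.0, 1.2]
opening: 0.0092
```

Call:
{"op": "servo_tool", "data": {
  "targets": [
    {"dx": -0.05, "dy": 0.5, "dz": -0.1, "wx": 0, "wy": 0, "wz": 0, "grip": 1},
    {"dx": -0.11, "dy": 1.0, "dz": 0, "wx": 0, "wy": 0, "wz": 0, "grip": 1},
    {"dx": -0.11, "dy": 1.0, "dz": 0, "wx": 0, "wy": 0, "wz": 0, "grip": 1},
    {"dx": -0.11, "dy": 1.0, "dz": 0, "wx": 0, "wy": 0, "wz": 0, "grip": 1}
  ]
}}

```text
time_s: 8.35
position: [0.6188, -0.0728, 0.0918]
ee_rot: [[0.994, 0.112, 0.003], [0.112, -0.994, -0.003], [0.002, 0.004, -1.0]]
force: [-0.1, -8.0, 6.2]
opening: 0.0089
```

Call:
{"op": "servo_tool", "data": {
  "targets": [
    {"dx": -0.11, "dy": 1.0, "dz": 0, "wx": 0, "wy": 0, "wz": 0, "grip": 1},
    {"dx": -0.11, "dy": 1.0, "dz": 0, "wx": 0, "wy": 0, "wz": 0, "grip": 1},
    {"dx": -0.11, "dy": 1.0, "dz": 0, "wx": 0, "wy": 0, "wz": 0, "grip": 1},
    {"dx": -0.11, "dy": 1.0, "dz": 0, "wx": 0, "wy": 0, "wz": 0, "grip": 1},
    {"dx": -0.11, "dy": 1.0, "dz": 0, "wx": 0, "wy": 0, "wz": 0, "grip": 1},
    {"dx": -0.11, "dy": 1.0, "dz": 0, "wx": 0, "wy": 0, "wz": 0, "grip": 1},
    {"dx": -0.11, "dy": 1.0, "dz": 0, "wx": 0, "wy": 0, "wz": 0, "grip": 1}
  ]
}}

```text
time_s: 9.22
position: [0.6113, -0.0028, 0.0918]
ee_rot: [[0.994, 0.112, 0.003], [0.112, -0.994, -0.003], [0.002, 0.004, -1.0]]
force: [1.2, -7.9, 7.2]
opening: 0.0089
```

```bash
python3 - <<'E'
from h import *
for n in ['wrist','scene','side']:
    p=viewer.camera_params(n)
    im,d=viewer.get_image(n);cv2.imwrite(f'pics/{n}4.png',im);np.savez(f'pics/{n}4.npz',d=d,**p)
cv2.imwrite('pics/s4.png',np.hstack([cv2.resize(cv2.imread(f'pics/{n}4.png'),(400,300),interpolation=3) for n in ['scene','side']]))
s=sensors.state();print(s['position'],s['force'],s['moment'])
E
```

```text
[ 6.10994044e-01 -5.89231777e-04  9.17470341e-02] [ 0.46626202 -2.51703382  6.46855132] [-0.4668635  -0.00325701  0.01711961]
```

View pics/s4.png

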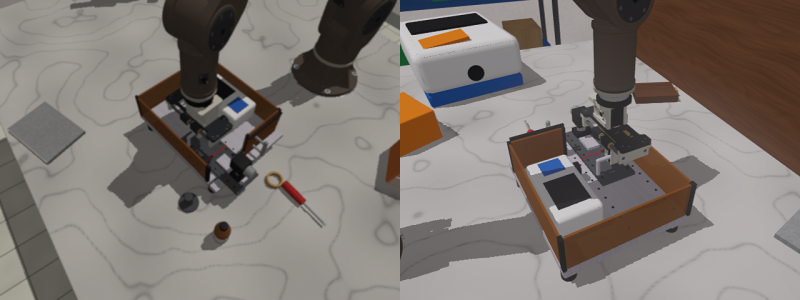

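View pics/wrist4.png

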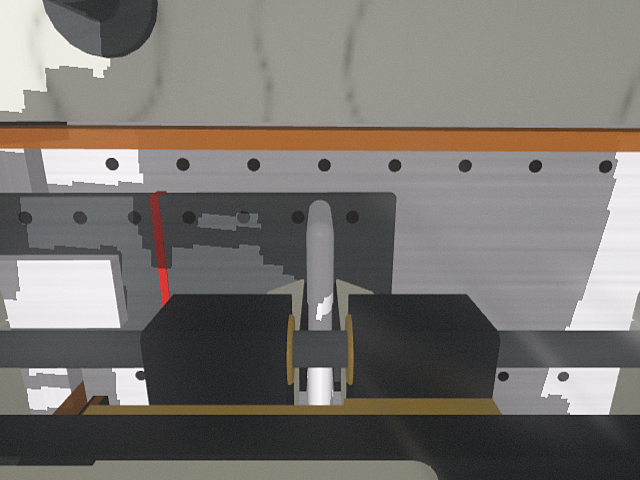

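Call:
{"op": "servo_tool", "data": {
  "targets": [
    {"dx": -0.11, "dy": 1.0, "dz": 0, "wx": 0, "wy": 0, "wz": 0, "grip": 1},
    {"dx": -0.11, "dy": 1.0, "dz": 0, "wx": 0, "wy": 0, "wz": 0, "grip": 1},
    {"dx": -0.11, "dy": 1.0, "dz": 0, "wx": 0, "wy": 0, "wz": 0, "grip": 1},
    {"dx": -0.11, "dy": 1.0, "dz": 0, "wx": 0, "wy": 0, "wz": 0, "grip": 1},
    {"dx": -0.11, "dy": 1.0, "dz": 0, "wx": 0, "wy": 0, "wz": 0, "grip": 1},
    {"dx": -0.11, "dy": 1.0, "dz": 0, "wx": 0, "wy": 0, "wz": 0, "grip": 1},
    {"dx": -0.11, "dy": 1.0, "dz": 0, "wx": 0, "wy": 0, "wz": 0, "grip": 1},
    {"dx": 0, "dy": 0, "dz": 0, "wx": 0, "wy": 0, "wz": 0, "grip": 1}
  ]
}}

```text
time_s: 10.38
position: [0.6034, 0.0693, 0.0918]
ee_rot: [[0.993, 0.114, 0.002], [0.114, -0.993, -0.001], [0.002, 0.001, -1.0]]
force: [0.2, -3.1, 7.1]
opening: 0.0087
```

```bash
python3 - <<'E'
from h import *
for n in ['wrist','scene']:
    p=viewer.camera_params(n)
    im,d=viewer.get_image(n);cv2.imwrite(f'pics/{n}5.png',im);np.savez(f'pics/{n}5.npz',d=d,**p)
cv2.imwrite('pics/s5.png',cv2.resize(cv2.imread('pics/scene5.png')[180:340,250:470],None,fx=3.4,fy=3.4,interpolation=2))
s=sensors.state();print(s['position'],s['force'],s['moment'])
E
```

```text
[0.60343296 0.06927166 0.0917602 ] [ 0.03071468 -2.78464445  7.01300742] [-0.53753876 -0.07270745  0.02530959]
```

View pics/s5.png

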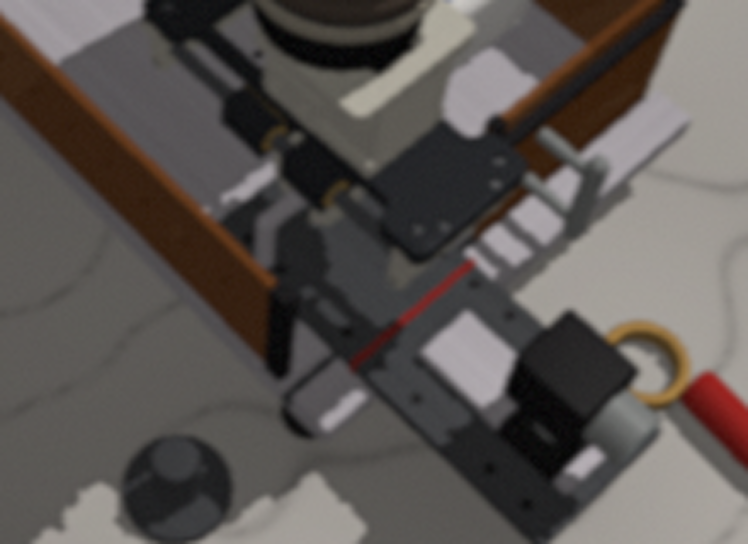

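View pics/wrist5.png

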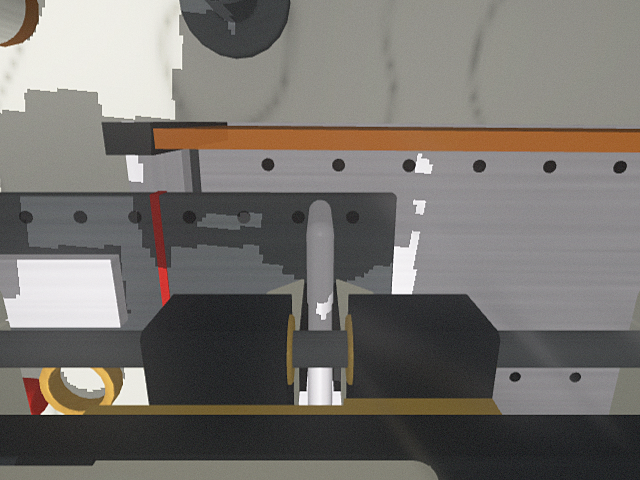

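```bash
cat > m.py <<'E'
from h import *
import sys
np.set_printoptions(precision=4,suppress=True)
k=sys.argv[1]
th=np.radians(6.2);n=np.array([-np.sin(th),np.cos(th)])
# edge from wrist2: points on it
c0=np.mean([[.6675,.1662],[.5134,.1494]],0)
for cam in ['wrist','scene']:
    z=np.load(f'pics/{cam}{k}.npz');p={q:z[q] for q in ['intrinsics','R','t']};im=cv2.imread(f'pics/{cam}{k}.png');m=red(im)
    kk,l,st,ce=cv2.connectedComponentsWithStats(m)
    for i in range(1,kk):
        if st[i,4]>40:
            ys,xs=np.where(l==i);P=ray('w',np.c_[xs,ys],.07,p)
            if np.ptp(P[:,:2]@n)>.04: continue
            v=cv2.fitLine(P[:,:2].astype(np.float32),2,0,.001,.001).ravel()
            print(cam,st[i],P.mean(0),'yaw',np.degrees(np.arctan(v[1]/v[0])),'y_mark',(P[:,:2].mean(0)-c0)@n)
E
python3 m.py 5; python3 -c "
import cv2
a=cv2.imread('pics/wrist5.png')[110:310,90:330];cv2.imwrite('pics/w5c.png',cv2.resize(a,None,fx=3,fy=3,interpolation=2))"
```

```text
wrist [150 191  20 115 982] [0.613  0.1457 0.07  ] yaw 5.8242536 y_mark -0.01451543608049969
wrist [ 23 378  25  37 554] [0.5224 0.2109 0.07  ] yaw 6.7300615 y_mark 0.060162232242635026
scene [354 257  35  31  91] [0.5904 0.1441 0.07  ] yaw 6.5353136 y_mark -0.013583252851093864
```

View pics/w5c.png

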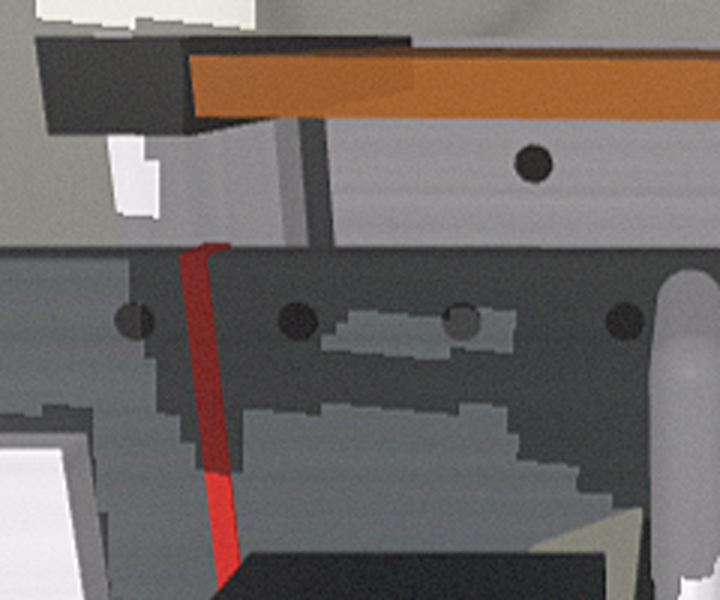

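Call:
{"op": "servo_tool", "data": {
  "targets": [
    {"dx": -0.08, "dy": 0.7, "dz": 0, "wx": 0, "wy": 0, "wz": 0, "grip": 1},
    {"dx": -0.06, "dy": 0.6, "dz": 0, "wx": 0, "wy": 0, "wz": 0, "grip": 1},
    {"dx": 0, "dy": 0, "dz": 0, "wx": 0, "wy": 0, "wz": 0, "grip": 1},
    {"dx": 0, "dy": 0, "dz": 0, "wx": 0, "wy": 0, "wz": 0, "grip": 1}
  ]
}}

```text
time_s: 10.98
position: [0.6024, 0.081, 0.0919]
ee_rot: [[0.994, 0.113, 0.003], [0.113, -0.994, -0.002], [0.003, 0.002, -1.0]]
force: [1.5, -7.0, 7.6]
opening: 0.0093
```

```bash
cat > snap.py <<'E'
from h import *
import sys
k=sys.argv[1]
for n in ['wrist','scene']:
    p=viewer.camera_params(n)
    im,d=viewer.get_image(n);cv2.imwrite(f'pics/{n}{k}.png',im);np.savez(f'pics/{n}{k}.npz',d=d,**p)
a=cv2.resize(cv2.imread(f'pics/wrist{k}.png')[110:310,90:290],(600,600),interpolation=2);cv2.imwrite(f'pics/wc{k}.png',a)
cv2.imwrite(f'pics/sc{k}.png',cv2.resize(cv2.imread(f'pics/scene{k}.png')[180:340,250:470],None,fx=3.4,fy=3.4,interpolation=2))
s=sensors.state();print(s['time_s'],s['position'],s['force'],s['moment'])
E
python3 snap.py 6; python3 m.py 6; python3 - <<'E'
from h import *
z=np.load('pics/wrist5.npz');p={q:z[q] for q in ['intrinsics','R','t']}
E=ray('w',[[125.7,155.7],[129.5,181.5]],.06,p);R=ray('w',[[154,195],[158,240],[165,300]],.07,p);print(E,R)
n=np.array([-np.sin(np.radians(6.2)),np.cos(np.radians(6.2))]);print(E[:,:2]@n,R[:,:2]@n)
E
```

```text
11.075 [0.60236493 0.08093348 0.09191647] [ 0.39588099 -6.52690995  8.62995626] [-1.24946650e+00 -1.73884652e-01 -2.91149867e-04]
wrist [150 192  21 114 965] [0.612  0.1572 0.07  ] yaw 5.9343624 y_mark -0.0028938604764580126
wrist [  23  377   42   38 1179] [0.5219 0.2183 0.07  ] yaw 9.035839 y_mark 0.06755854114780543
scene [358 261  36  32  98] [0.5904 0.1558 0.07  ] yaw 6.683248 y_mark -0.001999563201602801
[[0.65229274 0.16538343 0.06      ]
 [0.64034794 0.16381396 0.06      ]] [[0.63738865 0.14834035 0.07      ]
 [0.61615115 0.14645862 0.07      ]
 [0.58569626 0.14294118 0.07      ]]
[0.0939689  0.09369865] [0.07863514 0.07905805 0.07885029]
```

View pics/wc6.png

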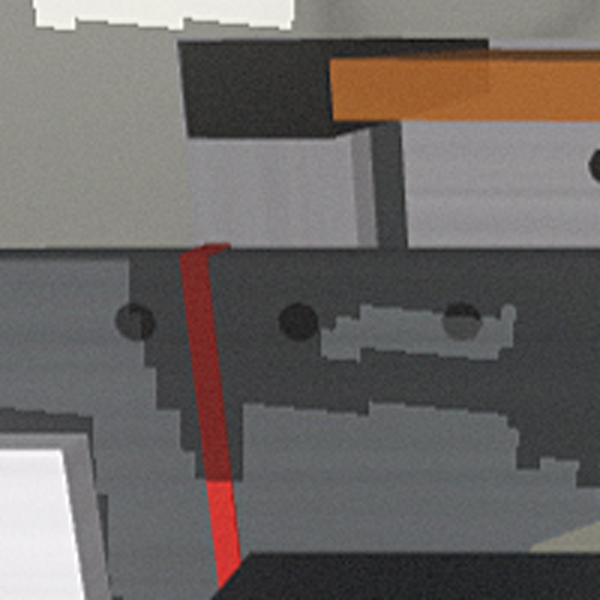

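View pics/sc6.png

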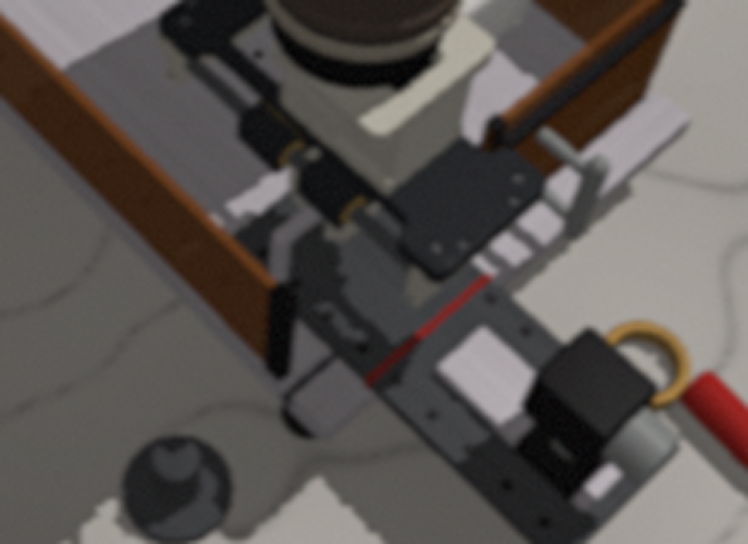

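Call:
{"op": "servo_tool", "data": {
  "targets": [
    {"dx": -0.03, "dy": 0.3, "dz": 0, "wx": 0, "wy": 0, "wz": 0, "grip": 1},
    {"dx": 0, "dy": 0, "dz": 0, "wx": 0, "wy": 0, "wz": 0, "grip": 1},
    {"dx": 0, "dy": 0, "dz": 0, "wx": 0, "wy": 0, "wz": 0, "grip": 1},
    {"dx": 0, "dy": 0, "dz": 0, "wx": 0, "wy": 0, "wz": 0, "grip": 1}
  ]
}}

```text
time_s: 11.58
position: [0.6023, 0.083, 0.0921]
ee_rot: [[0.994, 0.112, 0.003], [0.112, -0.994, -0.003], [0.003, 0.003, -1.0]]
force: [0.6, -8.8, 9.8]
opening: 0.0089
```

```bash
python3 snap.py 7; python3 m.py 7
```

```text
11.675 [0.60228176 0.08297788 0.09208117] [ 1.20199605 -8.42816932 10.45516882] [-1.78415272 -0.1112917   0.02733691]
wrist [150 192  21 114 961] [0.612  0.1592 0.07  ] yaw 5.93363 y_mark -0.0009508559821491329
wrist [  23  378   45   37 1275] [0.5218 0.2196 0.07  ] yaw 11.5585165 y_mark 0.06885321987559612
scene [359 262  35  31  95] [0.5902 0.1577 0.07  ] yaw 6.612836 y_mark -8.946788924979617e-05
```

View pics/wc7.png

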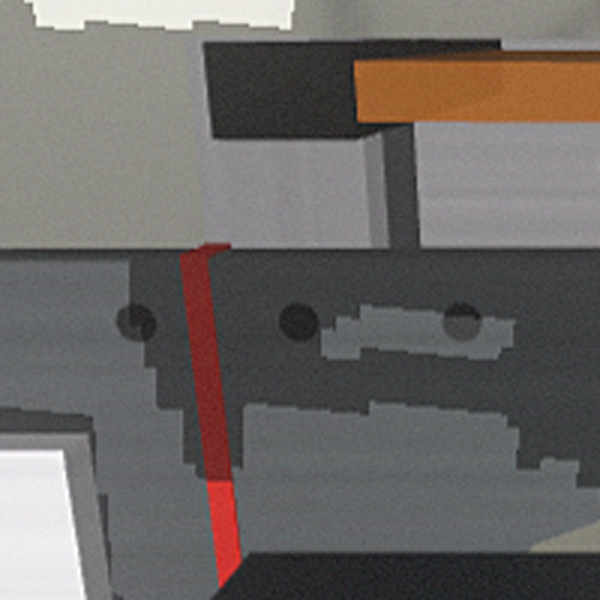

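View pics/sc7.png

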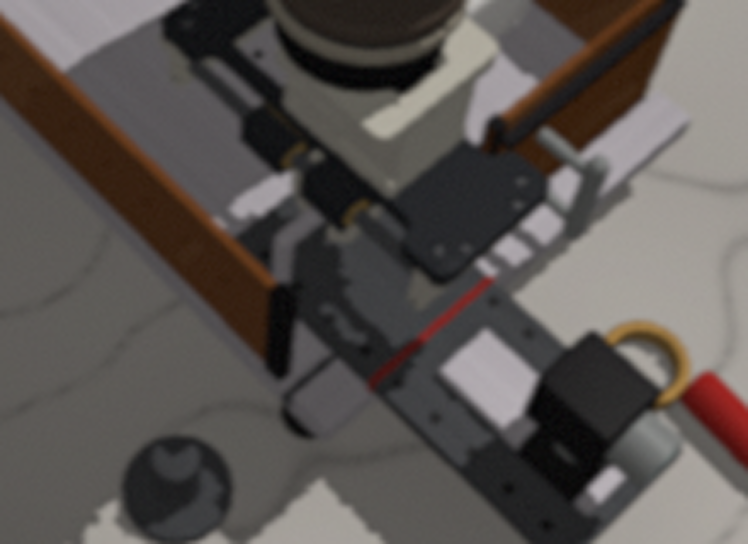

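```bash
python3 - <<'E'
from h import *
np.set_printoptions(precision=4,suppress=True)
z=np.load('pics/wrist7.npz');p={q:z[q] for q in ['intrinsics','R','t']};im=cv2.imread('pics/wrist7.png')
n=np.array([-np.sin(np.radians(6.2)),np.cos(np.radians(6.2))])
d=z['d']
pts=[]
for y in range(160,190,4):
    r=d[y,140:180];i=np.argmax(np.abs(np.diff(r)));pts.append([140+i+.5,y])
E=ray('w',pts,.06,p);R=ray('w',[[154.5,195],[158.5,240],[165.5,300]],.07,p);print(pts[:3],E[:,:2]@n,R[:,:2]@n)
# plane fit of plate top from wrist depth (area rows 200-290, cols 5-150 & 170-290)
v,u=np.mgrid[200:290,5:290];D=d[200:290,5:290]
X=np.c_[(np.c_[u.ravel(),v.ravel(),np.ones(u.size)]@np.linalg.inv(p['intrinsics']).T)*D.ravel()[:,None]]
W=(X-p['t'])@p['R'];W=W[abs(W[:,2]-.07)<.004]
A=np.c_[W[:,:2],np.ones(len(W))];c=np.linalg.lstsq(A,W[:,2],rcond=None)[0];print(len(W),W[:,2].mean(),c,'tilt',np.hypot(*c[:2]))
E
```

```text
[[np.float64(154.5), 160], [np.float64(155.5), 164], [np.float64(142.5), 168]] [0.0944 0.0941 0.1005 0.0941 0.0943 0.094  0.0933 0.0944] [0.0921 0.0926 0.0924]
21847 0.07070194078302378 [ 0.001  -0.0041  0.0707] tilt 0.004258521192507749
```

Call:
{"op": "servo_tool", "data": {
  "targets": [
    {"dx": -0.01, "dy": 0.15, "dz": 0, "wx": 0, "wy": 0, "wz": 0, "grip": 1},
    {"dx": 0, "dy": 0, "dz": 0, "wx": 0, "wy": 0, "wz": 0, "grip": 1},
    {"dx": 0, "dy": 0, "dz": 0, "wx": 0, "wy": 0, "wz": 0, "grip": 1},
    {"dx": 0, "dy": 0, "dz": 0, "wx": 0, "wy": 0, "wz": 0, "grip": 1},
    {"dx": 0, "dy": 0, "dz": 0, "wx": 0, "wy": 0, "wz": 0, "grip": 1},
    {"dx": 0, "dy": 0, "dz": 0, "wx": 0, "wy": 0, "wz": 0, "grip": 1},
    {"dx": 0, "dy": 0, "dz": 0, "wx": 0, "wy": 0, "wz": 0, "grip": 1},
    {"dx": 0, "dy": 0, "dz": 0, "wx": 0, "wy": 0, "wz": 0, "grip": 1}
  ]
}}

```text
time_s: 12.68
position: [0.6023, 0.0841, 0.0921]
ee_rot: [[0.994, 0.112, 0.003], [0.112, -0.994, -0.003], [0.003, 0.004, -1.0]]
force: [0.8, -9.0, 11.1]
opening: 0.009
```

```bash
python3 snap.py 8; python3 m.py 8; python3 -c "
from plant import sensors;import numpy as np
print(np.abs(sensors.state()['joint_velocities']).max())"
```

```text
12.775 [0.60224215 0.08404387 0.09214049] [ 1.27884662 -9.76537664 11.45849254] [-1.95665069 -0.12562489  0.0467908 ]
wrist [150 192  21 114 960] [0.612  0.1602 0.07  ] yaw 5.9378424 y_mark 5.185167283704152e-05
wrist [  23  378   46   37 1326] [0.5219 0.2203 0.07  ] yaw 14.32557 y_mark 0.0695349732337651
scene [359 262  36  32  95] [0.5891 0.1586 0.07  ] yaw 6.546317 y_mark 0.0009266727276332651
0.05803385362479957
```

View pics/scene8.png

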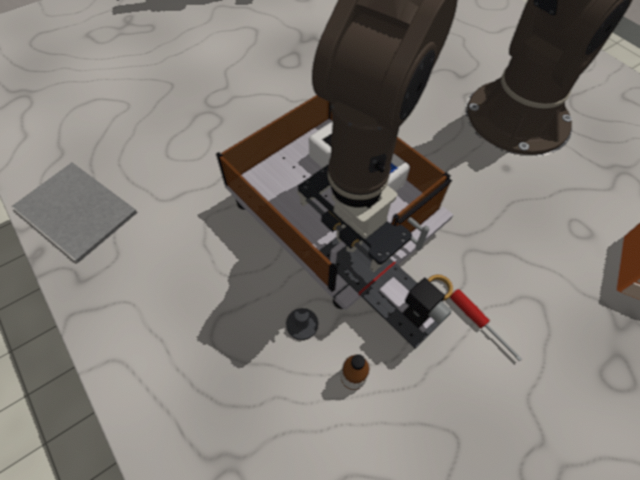

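```bash
python3 -c "
from plant import ctrl;print(ctrl.sign_off())"
```

```text
the job is handed in; nothing more can be done
None
```

I slid the door open until the push force rose to about 4.5 N at the stop. I then gripped the plate's bow handle, slid the plate about 190 mm out along the deck, and handed it in at about 12.8 s with the gripper still holding it. The sign-off gave no verdict.

Last checks before handing in:
- **Red line:** against the earlier edge measurement it was 0.1 mm past (wrist camera) and 0.9 mm past (scene camera). Measuring line and edge in one wrist picture had put it 1.7 mm short. I then moved it about 1 mm, so that method would leave it about 0.7 mm short. The limit is 6 mm.
- **Squareness:** the line and the edge agreed within about 0.4° (limit about 4°).
- **Flatness:** tilt was about 0.004 rad, with the plate top at 70.7 mm (70 mm is nominal). Both were measured just before the last 1 mm move.
- **Hold:** the fingers were closed on the 10 mm bar (9 mm opening read). Forces were steady at about 11 N up and 10 N sideways, and joint speeds were near zero.
- **Door and small things:** the door was still open. The bottle, ring, post and screwdriver appeared at the same places as in the first picture.

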